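# Put the cryostat chucks back in their rack by size

## Task

Put the four specimen chucks back in the chuck rack in order of disc size: the smallest in the seat next to the white knob, then ever larger, one to a seat, with the largest at the far end. The one left on the freezing stage is under the hold-down claw, so slide it forward clear of the claw before you lift it. Each chuck must end standing upright with its stem down in its seat's recess.

Things in the scene. Friction and masses are not known exactly. Their poses are not given: they have to be found in the camera images.
- chuck_28_disc (a point): smallest of four upright mushroom-shaped aluminium chucks: grooved disc 28 mm across, 10 mm thick, on a stem 24 mm across, 17 mm high (27 mm in all). The point is the disc's centre, 22 mm above the stem's foot, 5 mm below the top; z is its axis. Grip the disc's rim. It starts on the bench.
- chuck_37_disc (a point): second smallest of four upright mushroom-shaped aluminium chucks: grooved disc 37 mm across, 10 mm thick, on a stem 24 mm across, 17 mm high (27 mm in all). The point is the disc's centre, 22 mm above the stem's foot, 5 mm below the top; z is its axis. Grip the disc's rim. It starts on the bench.
- chuck_46_disc (a point): second largest of four upright mushroom-shaped aluminium chucks: grooved disc 46 mm across, 10 mm thick, on a stem 24 mm across, 17 mm high (27 mm in all). The point is the disc's centre, 22 mm above the stem's foot, 5 mm below the top; z is its axis. Grip the disc's rim. It starts on the freezing stage, the back of its disc under the claw.
- chuck_55_disc (a point): largest of four upright mushroom-shaped aluminium chucks: grooved disc 55 mm across, 10 mm thick, on a stem 24 mm across, 17 mm high (27 mm in all). The point is the disc's centre, 22 mm above the stem's foot, 5 mm below the top; z is its axis. Grip the disc's rim. It starts on the bench.
- freezing_stage: fixed cold block 94 x 100 mm, flat top 16 mm high. Origin: centre of underside; x points to its back. A pillar at the back (65 mm high) carries a fixed claw at x = 1 to 42, y = -9 to 9 mm, 46 to 51 mm up, over the back of the 46 mm chuck (centre starts at x = -5, y = 0 mm, disc top 43 mm up). Front and sides are open: slide the chuck 25 to 35 mm along -x to clear the claw.
- seat_a: seat 1 of 4 alike, counted along the rack from its -y end to its +y end: fixed grey block 60 x 60 x 14 mm with a dark round recess 42 mm across, 2 mm deep in its top. Origin: centre of its underside, 10 mm above the bench; y runs along the rack. The recess floor, where the stem stands, is 12 mm above the origin. Seats are 60 to 72 mm apart.
- seat_b: seat 2 of 4 alike, counted along the rack from its -y end to its +y end: fixed grey block 60 x 60 x 14 mm with a dark round recess 42 mm across, 2 mm deep in its top. Origin: centre of its underside, 10 mm above the bench; y runs along the rack. The recess floor, where the stem stands, is 12 mm above the origin. Seats are 60 to 72 mm apart.
- seat_c: seat 3 of 4 alike, counted along the rack from its -y end to its +y end: fixed grey block 60 x 60 x 14 mm with a dark round recess 42 mm across, 2 mm deep in its top. Origin: centre of its underside, 10 mm above the bench; y runs along the rack. The recess floor, where the stem stands, is 12 mm above the origin. Seats are 60 to 72 mm apart.
- seat_d: seat 4 of 4 alike, counted along the rack from its -y end to its +y end: fixed grey block 60 x 60 x 14 mm with a dark round recess 42 mm across, 2 mm deep in its top. Origin: centre of its underside, 10 mm above the bench; y runs along the rack. The recess floor, where the stem stands, is 12 mm above the origin. Seats are 60 to 72 mm apart.
- knob: white ball knob 28 mm across on a thin steel post, fixed at one end of the rack (either end; the other has only a low stop). Origin: centre of the underside of its foot, 10 mm above the bench; its top is 58 mm above the origin.
Things that resemble listed ones, but are neither listed nor needed, are in the scene too. What is shaped like the part that bears chuck_46_disc but orange is not meant.

How it is judged (in metres and radians):
At the end, for the whole second after the job is handed in: Chucks in order, smallest in the seat beside the knob, largest in the farthest; each upright (0.06 rad), its disc within 11.5 mm of its seat's centre seen from above and 31 to 36.8 mm above the seat's origin (stem on the recess floor), at rest (((horizontal distance between knob and seat_a below 0.1 m and horizontal distance between chuck_28_disc and seat_a below 0.0115 m and z of chuck_28_disc in the frame of seat_a between 0.031 and 0.0368 m and horizontal distance between chuck_37_disc and seat_b below 0.0115 m and z of chuck_37_disc in the frame of seat_b between 0.031 and 0.0368 m and horizontal distance between chuck_46_disc and seat_c below 0.0115 m and z of chuck_46_disc in the frame of seat_c between 0.031 and 0.0368 m and horizontal distance between chuck_55_disc and seat_d below 0.0115 m and z of chuck_55_disc in the frame of seat_d between 0.031 and 0.0368 m) or (horizontal distance between knob and seat_d below 0.1 m and horizontal distance between chuck_28_disc and seat_d below 0.0115 m and z of chuck_28_disc in the frame of seat_d between 0.031 and 0.0368 m and horizontal distance between chuck_37_disc and seat_c below 0.0115 m and z of chuck_37_disc in the frame of seat_c between 0.031 and 0.0368 m and horizontal distance between chuck_46_disc and seat_b below 0.0115 m and z of chuck_46_disc in the frame of seat_b between 0.031 and 0.0368 m and horizontal distance between chuck_55_disc and seat_a below 0.0115 m and z of chuck_55_disc in the frame of seat_a between 0.031 and 0.0368 m)) and angle between each of chuck_28_disc, chuck_37_disc, chuck_46_disc, chuck_55_disc's own z axis and vertical below 0.06 rad and linear speed of each of chuck_28, chuck_37, chuck_46, chuck_55 below 0.02 m/s); the robot touches nothing.
It also fails if it takes over 90 s, if anything falls off the work surface, if the arm or the gripper's body presses on something with over 40 N, if the wrist force passes 120 N, or if a joint passes its speed limit or range.

## Robot

A 6-joint arm with a two-finger parallel gripper is mounted at the origin on the work surface. World frame = base frame: x ahead of the robot, y to its left, z up, the work surface at z = 0. Lengths are in mm, angles in rad, forces in N, time in s.
With the tool pointing down it reaches from about 200 to 875 mm from the base axis. Payload 3.4 kg.
Tool frame: the origin (TCP) lies midway between the tips of the shut fingers; the grasp point (between the pads) lies 19 mm behind it; z points along the fingers, y is the line along which they close (so a half turn about z gives the same grasp; the last joint's range is limited). The gripper opens to 94 mm and grips with 3 to 60 N. Pads are 16 mm wide; open, the fingers measure 119 mm over their backs; the gripper's body (75 mm by 177 mm) begins 78 mm behind the grasp point.
Start: joints at [-1.407, 0.276, 1.505, -0, 1.361, -0.121], TCP at [161.554, -551.875, 205.493] pointing down, gripper open.
Joint ranges: [-2.89, 2.89], [-0.75, 2.08], [0.22, 2.7], [-1.18, 4.32], [0.11, 2.71], [-2.7, 2.7]. Speed limits (rad/s): [2.57, 2.57, 3.14, 3.14, 3.14, 3.14].

## Interface

Orientations are given as a unit quaternion [w, x, y, z].
In Python, from station import manip, eyes, nets gives the robot as it stands.
- The arm moves only by the tool drive_tool, never from a script. Its argument "moves" is a list of rows, each a list of 7 numbers: the gripper's target within -1 to 1 (fully open at 1, half-way at 0, shut at -1), then the shift along the tool's x, y, z as a fraction of full scale, then the turn, a rotation vector about the tool's x, y, z as a fraction of full scale. In form: [[jaw, x, y, z, wx, wy, wz], ...]. A call has exactly 8 rows; each row is the pose to reach, as a shift and turn from the pose commanded when the call began, along the tool's axes at that moment; what a row does not reach only later rows make up. Full scale, the value 1, is 25 cm for a shift and 2 rad for a turn. A row lasts 1/8 s, in which the tool goes at most 62.5 mm and 10.7 degrees, less where a joint would pass 70% of its speed; a pose out of reach is approached as far as the arm can. A call with a number of a shift or a turn outside -1 to 1 is refused whole. A call with a gripper value outside its range is refused whole. The fingers move at their own pace and stop on an object; "force" is the grip in N (left out, the last holds). Time passes only in rows, so rows that repeat a pose let the fingers close, or fill a call up. It gives the time, the measured TCP pose, the force, the opening and the grip force at its end, in the units of the state.
- manip.read_state(): the state, without advancing time (a new reading comes with each control period).
- eyes.read_camera(name): name is "side" or "top" or "wrist"; returns a dict with "img" (384x512x3 uint8, red, green, blue), "z_map" (384x512 float32, mm along the optical axis (not along the pixel's ray), 0 where there is no reading), "fx", "fy", "cx", "cy" (pixels), "k1" (the pictures are not rectified: a ray, as slopes to the right and down, at radius r is drawn at 1 + k1 r^2 times it, then the intrinsics apply), "rvec" (rotation vector, rad) and "tvec" (3), from world to camera coordinates, as OpenCV has them; the wrist camera has in their place "hand_eye" (4x4, takes a point from camera to tool coordinates, whose origin is the TCP and whose axes are the flange's). Camera axes: x right, y down, z forward; pixel columns grow to the right and rows downward; lengths in mm; the calibration is good to about 2 mm. A picture is of the moment at which its call begins: read the wrist's pose just before it.
- manip.finish_job(): hands the job in; it is judged then, once.
Trained networks look in a picture, given as the dict that the camera call returned (one of the last four; its "shot" number tells which), for a name from the list of things; names that differ only in an ending like _2 or _b are one class to them, and where a whole thing is asked for, a point or a joint stands for the part that bears it (a point fixed in the world has none). Each returns a list of dicts, best first, with "p" (0 to 1); they miss things now and then, are a little off and sometimes report something else, mostly with a low value. They report only what shows in the picture. A call takes as long as a camera call. They do not tell look-alikes from the thing itself.
- nets.trace(name, picture): "region" (384x512 bool, what is visible of it) and "centre" ([column, row] in pixels, amid what is visible of it).
- nets.tip_of(name, picture): "centre" ([column, row] in pixels: a listed point, or the origin of a listed thing).
The state is a dict: "clock": time; "qpos": joint angles; "joint_velocities": joint speeds; "joint_torque": joint torques, N m; "tool_pos": TCP position; "ee_rot": TCP orientation; "force": force on the tool from outside, world axes, zero at the start; "ft_torque": the same for the moment, N m; "grip_width": finger opening in mm; "grasp_force": force on a finger pad.
Only numpy, scipy, OpenCV 4.12 (cv2) and the standard library are available. Lean on these libraries where they do the work, as an engineer would, in place of code of your own. Each camera call takes 0.05 s, during which the arm holds its last target. There are 200 camera calls.

## Working session

There is one attempt and no reset: what is moved stays moved. The work goes in short steps, Python scripts to look and compute and a tool call to move; the robot and the scene stay as the last step left them, time stands still between calls to the robot, and variables do not carry over. Pictures are saved under pics/ and viewed, at most 14 in all, crops included, and the job is handed in when it is done.

Besides the shell and the picture viewer there is one more tool, called as name([rows], argument=value, ...), one row to a line, values as JSON. drive_tool: Moves the arm, as the interface text tells. Its arguments: {"type":"object","properties":{"moves":{"type":"array"},"force":{"type":"number"}},"required":["moves"]}

```bash
mkdir -p pics
cat > h.py <<'E'
import numpy as np, cv2
from station import manip, eyes, nets
from scipy.spatial.transform import Rotation as R
def ray(c,u,v):
    d=np.array([(u-c["cx"])/c["fx"],(v-c["cy"])/c["fy"]],float)
    r=d.copy()
    for _ in range(20): r=d/(1+c["k1"]*(r[0]**2+r[1]**2))
    return np.array([r[0],r[1],1.])
def c2w(c,st=None):
    if "hand_eye" in c and c["hand_eye"] is not None:
        T=np.eye(4); q=st["ee_rot"]; T[:3,:3]=R.from_quat([q[1],q[2],q[3],q[0]]).as_matrix(); T[:3,3]=st["tool_pos"]
        return T@np.array(c["hand_eye"])
    T=np.eye(4); Rm=cv2.Rodrigues(np.array(c["rvec"],float))[0]; T[:3,:3]=Rm.T; T[:3,3]=-Rm.T@np.array(c["tvec"]).ravel(); return T
def at_z(c,u,v,z,st=None):
    T=c2w(c,st); d=T[:3,:3]@ray(c,u,v); o=T[:3,3]; return o+d*(z-o[2])/d[2]
def at_depth(c,u,v,st=None):
    T=c2w(c,st); z=c["z_map"][int(round(v)),int(round(u))]; return T[:3,:3]@(ray(c,u,v)*z)+T[:3,3]
def save(c,n,s=1.5): cv2.imwrite("pics/"+n,cv2.resize(c["img"][:,:,::-1],None,fx=s,fy=s))
E
python3 - <<'E'
from h import *
np.set_printoptions(precision=1,suppress=True)
for n in ["top","side"]:
    c=eyes.read_camera(n); save(c,n+"1.png"); print(n,c2w(c)[:3,3],c["k1"])
    for k in ["chuck_28_disc","chuck_37_disc","chuck_46_disc","chuck_55_disc","freezing_stage","seat_a","knob"]:
        for f in (nets.trace,nets.tip_of):
            for d in f(k,c)[:6]:
                u,v=d["centre"]; 
                print(k,f.__name__,round(d["p"],2),np.array([u,v]),at_depth(c,u,v), d["region"].sum() if "region" in d else "")
E
```

```text
top [ 459.1   92.8 1176.5] -0.12308431629700844
chuck_28_disc call 0.68 [258.  204.6] [450.9  89.3  24.8] 
chuck_37_disc call 0.51 [400.5 211.1] [ 433.4 -257.3   27.5] 205
chuck_37_disc call 0.18 [247.2 139.8] [602.8 114.3  62. ] 203
chuck_37_disc call 0.45 [399.  208.9] [ 438.9 -251.6   34.1] 
chuck_46_disc call 0.66 [121.1 192.3] [481.  421.2  25.2] 259
chuck_46_disc call 0.64 [156.7 239.4] [367.5 333.4  25.3] 316
chuck_46_disc call 0.55 [169.2 187.3] [492.4 300.1  43.9] 223
chuck_46_disc call 0.79 [120.5 191.9] [482.  422.7  25.1] 
chuck_46_disc call 0.55 [159.4 236.3] [ 459.1   92.8 1176.5] 
chuck_46_disc call 0.54 [169.5 187.8] [491.2 299.1  45.3] 
chuck_55_disc call 0.94 [344.6 201.2] [ 458.3 -119.8   27.2] 406
chuck_55_disc call 0.58 [339.8 200.5] [ 460.  -107.9   28.9] 
freezing_stage call 0.58 [172.9 180.4] [510.  296.2  15.9] 1723
freezing_stage call 0.93 [170.9 188.2] [490.4 296.7  40.2] 
seat_a call 0.94 [298.9 132. ] [627.5 -11.   18.7] 621
seat_a call 0.88 [267.4 132.5] [625.6  66.   23.4] 635
seat_a call 0.71 [318.3 125.6] [642.9 -58.4  21.7] 595
seat_a call 0.64 [348.
[... 1276 characters left out ...]
call 0.62 [311.1 164.1] [ 454.1 -110.7   29.1] 249
freezing_stage call 0.7 [219.4 274.9] [481.8 324.   38.3] 
seat_a call 0.86 [251.8 139.7] [ 652.8 -122.2   22.9] 337
seat_a call 0.86 [238.1 168. ] [625.8   2.2  25.5] 380
seat_a call 0.68 [244.6 153.1] [642.1 -61.5  22.8] 313
seat_a call 0.65 [228.  182.8] [621.2  63.2  24.2] 376
seat_a call 0.9 [243.5 156.8] [636.2 -45.3  24.3] 
seat_a call 0.84 [250.6 143.6] [ 645.  -101.4   27.1] 
seat_a call 0.66 [238.4 171.5] [618.3  13.2  25.1] 
seat_a call 0.55 [225.4 189.7] [613.1  89.3  25.8] 
seat_a call 0.31 [218.6 273. ] [484.5 322.7  42.4] 
knob call 0.77 [218.2 199. ] [613.5 124.5  23. ] 234
knob call 0.26 [225.2 267.6] [478.3 304.4  44.5] 258
```

View pics/top1.png

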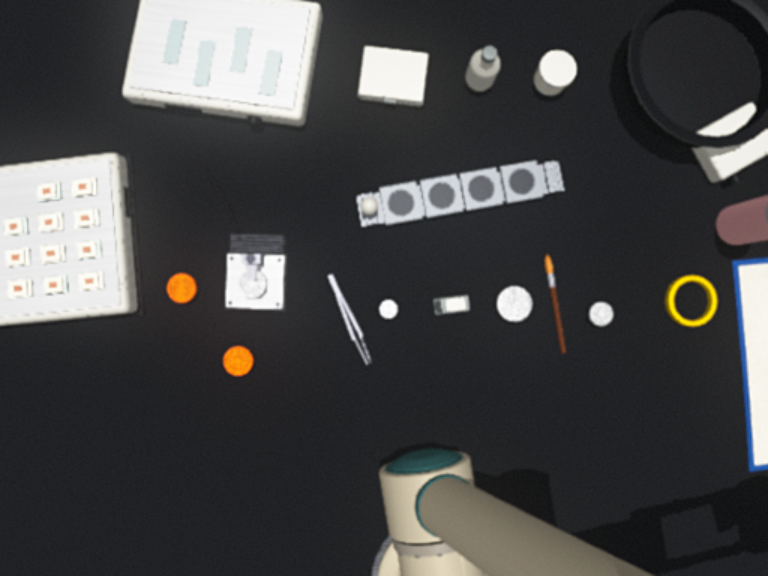

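View pics/side1.png

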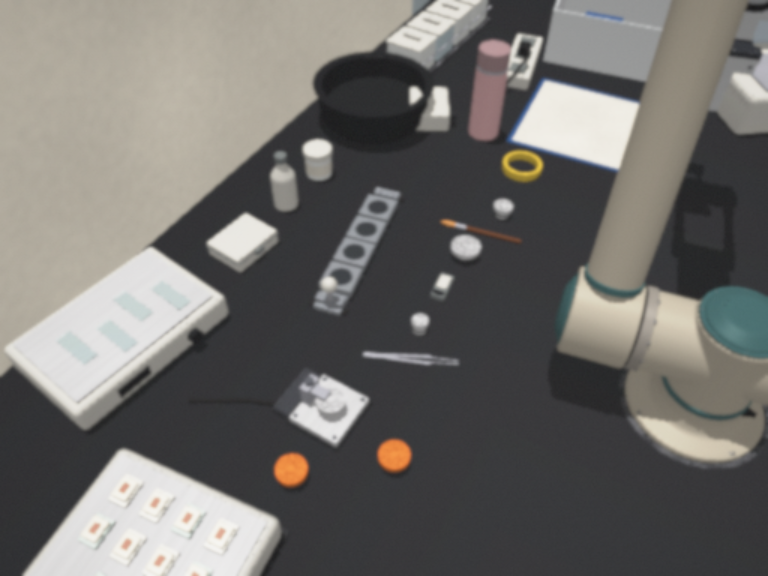

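The knob is at the +y end (top image, about (369,207)/1.5), so the seats seen from the knob run d, c, b, a. The three bench chucks lie at rows of about 310/1.5. The 46 mm chuck is on the white stage at (252,285)/1.5, and the two orange discs are decoys.

Run:
```python
from h import *
np.set_printoptions(precision=1,suppress=True)
def fit(c,u,v,z,dark,w,rad,st=None):
    x0,y0=int(u-w),int(v-w); s=8
    p=cv2.resize(cv2.cvtColor(c["img"][y0:y0+2*w+1,x0:x0+2*w+1],cv2.COLOR_RGB2GRAY),None,fx=s,fy=s,interpolation=cv2.INTER_CUBIC)
    t,b=cv2.threshold(p,0,255,cv2.THRESH_OTSU+(cv2.THRESH_BINARY_INV if dark else 0))
    n,l,stt,cen=cv2.connectedComponentsWithStats(b)
    i=l[(l.shape[0])//2,l.shape[1]//2]
    m=np.argwhere(l==i); cu,cv_=(cen[i]+.5)/s-.5+[x0,y0]
    return at_z(c,cu,cv_,z,st), 2*np.sqrt(stt[i,4]/np.pi)/s
for n,cs,ss in [("top",[(258.5,206,28),(400.5,210,37),(343,202,55)],[(267,134),(294,130.5),(321,125),(348,121)]),
          ("side",[(280,214,28),(335,139,37),(311,164.5,55)],[(227,185),(236,168),(245,153),(252,138)])]:
    c=eyes.read_camera(n)
    for u,v,d in cs: print(n,d,*fit(c,u,v,27,0,13,d))
    for u,v in ss: print(n,"seat",*fit(c,u,v,23,1,8,42))
    if n=="top":
        im=c["img"][145:215,140:200]; cv2.imwrite("pics/stage.png",cv2.resize(im[:,:,::-1],None,fx=8,fy=8,interpolation=cv2.INTER_CUBIC))
        for u,v in [(151.3,169.5),(189,169.5),(150.5,205),(189.5,206)]: print("stage corner",at_z(c,u,v,16))
s=manip.read_state(); print(s["tool_pos"],s["ee_rot"],s["grip_width"])
q=s["ee_rot"];print(R.from_quat([q[1],q[2],q[3],q[0]]).as_matrix())
```

```text
top 28 [448.4  88.   27. ] 12.58250291637808
top 37 [ 439.  -257.1   27. ] 15.978870969351155
top 55 [ 456.2 -114.8   27. ] 23.56378169377424
top seat [620.3  67.3  23. ] 16.902751764663606
top seat [632.    1.2  23. ] 17.161474942193994
top seat [643.8 -63.4  23. ] 16.78345479645857
top seat [ 655.4 -130.2   23. ] 16.555503809069968
stage corner [536.8 349.5  16. ]
stage corner [536.5 257.   16. ]
stage corner [450.2 350.9  16. ]
stage corner [447.8 255.4  16. ]
side 28 [449.1  91.3  27. ] 11.992346953428838
side 37 [ 440.1 -253.6   27. ] 12.151378458985873
side 55 [ 457.4 -112.2   27. ] 17.962373406180067
side seat [621.3  65.5  23. ] 11.951634257497009
side seat [634.2   1.6  23. ] 11.62422241205919
side seat [645.8 -62.8  23. ] 10.979975837501225
side seat [ 657.9 -129.6   23. ] 10.335030778016495
[ 161.6 -551.9  205.5] [0.  1.  0.1 0. ] 94.34559246870023
[[ 1.   0.3  0. ]
 [ 0.3 -1.  -0. ]
 [ 0.   0.  -1. ]]
```

View pics/stage.png

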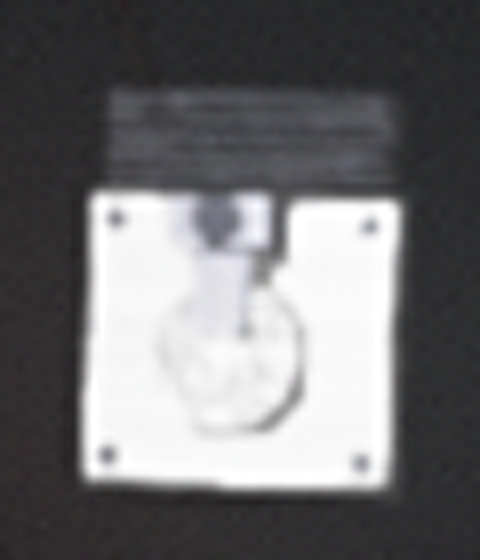

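Stage crop: the stage is nearly axis-aligned, the chuck's disc centre is near crop pixel (232,358), and the claw lies over its back. First move: go to hover over the 37 mm chuck and turn so that the fingers close across the rack.

drive_tool([
  [1,0.7,-0.41,0,0,0,-0.09],
  [1,0.7,-0.41,0,0,0,-0.18],
  [1,0.7,-0.41,0,0,0,-0.28],
  [1,0.7,-0.41,0,0,0,-0.37],
  [1,0.7,-0.41,0,0,0,-0.46],
  [1,0.7,-0.41,0,0,0,-0.55],
  [1,0.7,-0.41,0,0,0,-0.64],
  [1,0.7,-0.41,0,0,0,-0.733],
], force=15)

```text
clock: 2.6
tool_pos: [300.8, -404.3, 205.6]
ee_rot: [0.0, 0.638, 0.77, -0.0]
force: [-0.3, 0.4, -0.1]
grip_width: 93.8
grasp_force: 0.0
```

```bash
cat >> h.py <<'E'
def plan(x,y,z,psi):
    s=manip.read_state(); q=s["ee_rot"]; M=R.from_quat([q[1],q[2],q[3],q[0]]).as_matrix()
    c,sn=np.cos(psi),np.sin(psi); G=np.array([[c,sn,0],[sn,-c,0],[0,0,-1]])
    t=M.T@(np.array([x,y,z])-s["tool_pos"])/250; w=R.from_matrix(M.T@G).as_rotvec()/2
    print(round(s["clock"],2),"tcp",np.round(s["tool_pos"],1),"psi",round(float(np.arctan2(M[1,0],M[0,0])),3),"w",round(float(s["grip_width"]),1),"F",np.round(s["force"],1),"->",np.round(t,3),np.round(w,3))
E
python3 -c "
from h import *
plan(439.5,-255,150,1.752)"
```

```text
2.6 tcp [ 300.8 -404.3  205.6] psi 1.757 w 93.8 F [-0.3  0.4 -0.1] -> [0.484 0.656 0.222] [0.    0.    0.002]
```

drive_tool([
  [1,0.484,0.656,0.222,0,0,0],
  [1,0.484,0.656,0.222,0,0,0],
  [1,0.484,0.656,0.222,0,0,0],
  [1,0.484,0.656,0.222,0,0,0],
  [1,0.484,0.656,0.222,0,0,0],
  [1,0.484,0.656,0.222,0,0,0],
  [1,0.484,0.656,0.222,0,0,0],
  [1,0.484,0.656,0.222,0,0,0],
])

```text
clock: 3.6
tool_pos: [440.0, -256.9, 150.3]
ee_rot: [0.0, 0.641, 0.767, -0.0]
force: [-0.6, 0.4, -0.5]
grip_width: 93.6
grasp_force: 0.0
```

```bash
cat >> h.py <<'E'
def wfind(name,z):
    st=manip.read_state(); c=eyes.read_camera("wrist"); out=[]
    for f in (nets.trace,nets.tip_of):
        for d in f(name,c)[:4]:
            u,v=d["centre"]
            if "region" in d:
                k=d["region"].astype(np.uint8); cs,_=cv2.findContours(k,cv2.RETR_EXTERNAL,cv2.CHAIN_APPROX_NONE)
                (u,v),r=cv2.minEnclosingCircle(max(cs,key=cv2.contourArea))
            print(name,round(d["p"],2),np.round([u,v]),np.round(at_z(c,u,v,z,st),1), round(r,1) if "region" in d else "pt")
    return c,st
E
python3 -c "
from h import *
c,st=wfind('chuck_37_disc',27)
save(c,'w1.png',1)
plan(439.5,-255,5,1.752)"
```

```text
chuck_37_disc 0.98 [253. 184.] [ 441.3 -255.9   27. ] 20.6
chuck_37_disc 0.76 [252. 183.] [ 439.9 -255.4   27. ] pt
3.75 tcp [ 440.1 -256.4  150.1] psi 1.75 w 94.1 F [-0.  -0.2  0.1] -> [ 0.006 -0.001  0.58 ] [ 0.     0.    -0.001]
```

View pics/w1.png

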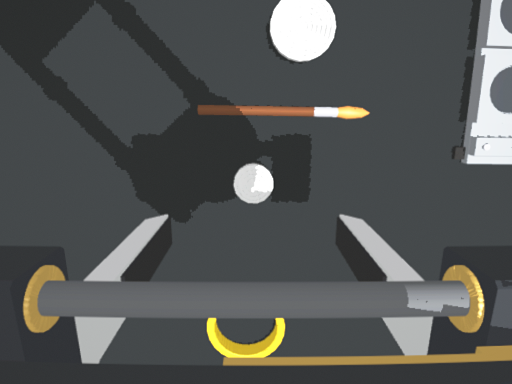

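The wrist view shows the 37 mm chuck at pixel (253,184), which agrees with the estimate at about (440.5,-255.7). Now I descend and grip it.

drive_tool([
  [1,0.003,0.001,0.2,0,0,0],
  [1,0.003,0.001,0.4,0,0,0],
  [1,0.003,0.001,0.54,0,0,0],
  [1,0.003,0.001,0.58,0,0,0],
  [0,0.003,0.001,0.58,0,0,0],
  [-1,0.003,0.001,0.58,0,0,0],
  [-1,0.003,0.001,0.58,0,0,0],
  [-1,0.003,0.001,0.58,0,0,0],
])

```text
clock: 4.75
tool_pos: [441.0, -255.5, 5.8]
ee_rot: [0.001, 0.641, 0.768, 0.0]
force: [-0.0, 0.2, 0.7]
grip_width: 57.4
grasp_force: 0.0
```

```bash
python3 -c "
from h import *
plan(440,-256,105,1.752)
plan(633,1.4,105,1.752)"
```

```text
4.75 tcp [ 441.  -255.5    5.8] psi 1.751 w 57.4 F [-0.   0.2  0.7] -> [-0.002 -0.004 -0.397] [ 0.001  0.001 -0.001]
4.75 tcp [ 441.  -255.5    5.8] psi 1.751 w 57.4 F [-0.   0.2  0.7] -> [ 0.873  0.94  -0.397] [ 0.001  0.001 -0.001]
```

drive_tool([
  [-1,0,0,0,0,0,0],
  [-1,0,0,0,0,0,0],
  [-1,0,0,0,0,0,0],
  [-1,0,0,-0.1,0,0,0],
  [-1,0,0,-0.25,0,0,0],
  [-1,0,0,-0.4,0,0,0],
  [-1,0.2,0.2,-0.4,0,0,0],
  [-1,0.4,0.4,-0.4,0,0,0],
])

```text
clock: 5.75
tool_pos: [512.6, -152.1, 105.7]
ee_rot: [0.001, 0.642, 0.767, 0.0]
force: [0.5, -0.5, -0.2]
grip_width: 36.5
grasp_force: 15.0
```

```bash
python3 -c "
from h import *
plan(633,1.4,105,1.752)"
```

```text
5.75 tcp [ 512.6 -152.1  105.7] psi 1.748 w 36.5 F [ 0.5 -0.5 -0.2] -> [0.52  0.582 0.003] [ 0.001  0.001 -0.002]
```

drive_tool([
  [-1,0.13,0.15,0,0,0,0],
  [-1,0.3,0.33,0,0,0,0],
  [-1,0.42,0.47,0,0,0,0],
  [-1,0.48,0.55,0,0,0,0],
  [-1,0.48,0.55,0,0,0,0],
  [-1,0.48,0.55,0,0,0,0],
  [-1,0.48,0.55,0,0,0,0],
  [-1,0.48,0.55,0,0,0,0],
])

```text
clock: 6.75
tool_pos: [624.9, -10.6, 105.1]
ee_rot: [0.0, 0.641, 0.767, -0.0]
force: [0.1, 0.1, -1.4]
grip_width: 36.5
grasp_force: 15.0
```

```bash
python3 -c "
from h import *
c,st=wfind('seat_c',24); save(c,'w2.png',1)
plan(633,1.4,17,1.752)"
```

```text
seat_c 0.88 [264. 337.] [ 659.9 -139.3   24. ] 36.0
seat_c 0.72 [266.  94.] [621.9  69.7  24. ] 55.9
seat_c 0.68 [266. 180.] [634.2   4.3  24. ] 51.6
seat_c 0.59 [279. 272.] [660.3 -72.9  24. ] 16.2
seat_c 0.84 [264. 320.] [ 656.8 -121.8   24. ] pt
seat_c 0.82 [265.  98.] [621.3  66.9  24. ] pt
6.9 tcp [625.3 -10.2 105.1] psi 1.75 w 36.2 F [ 0.3 -0.1 -0.8] -> [0.04  0.039 0.353] [ 0.     0.    -0.001]
```

View pics/w2.png

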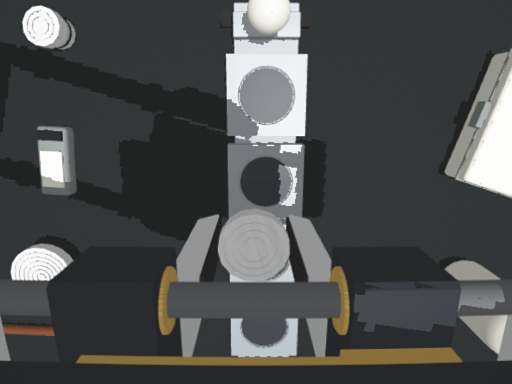

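The wrist view shows the recesses of seats d and c at (267,95) and (265,181), the chuck held at (254,245), and the knob at the top.

```bash
python3 -c "
from h import *
st=manip.read_state(); c=eyes.read_camera('wrist')
for u,v,z in [(267,95,24),(265,181,24),(254,244,126),(265,323,24)]: print(at_z(c,u,v,z,st).round(1))
plan(633.5,2.5,105,1.752)"
```

```text
[623.1  69.6  24. ]
[634.    3.8  24. ]
[627.1  -9.1 126. ]
[ 658.3 -124.3   24. ]
6.95 tcp [625.3 -10.1 105.1] psi 1.75 w 36.6 F [ 0.1  0.4 -0.6] -> [0.044 0.041 0.   ] [ 0.     0.    -0.001]
```

drive_tool([
  [-1,0.045,0.04,0,0,0,0],
  [-1,0.045,0.04,0.1,0,0,0],
  [-1,0.045,0.04,0.2,0,0,0],
  [-1,0.045,0.04,0.27,0,0,0],
  [-1,0.045,0.04,0.3,0,0,0],
  [-1,0.045,0.04,0.307,0,0,0],
  [-1,0.045,0.04,0.307,0,0,0],
  [-1,0.045,0.04,0.307,0,0,0],
])

```text
clock: 7.95
tool_pos: [633.9, 3.1, 29.0]
ee_rot: [0.001, 0.641, 0.768, 0.0]
force: [0.1, 0.1, -1.1]
grip_width: 36.3
grasp_force: 15.0
```

drive_tool([
  [-0.1,0,0,0,0,0,0],
  [0.2,0,0,0,0,0,0],
  [0.4,0,0,0,0,0,0],
  [1,0,0,0,0,0,0],
  [1,0,0,-0.1,0,0,0],
  [1,0,0,-0.25,0,0,0],
  [1,0,0,-0.4,0,0,0],
  [1,0,0,-0.4,0,0,0],
])

```text
clock: 8.95
tool_pos: [635.6, 3.0, 131.5]
ee_rot: [0.003, 0.641, 0.768, 0.002]
force: [-0.0, -0.1, -0.7]
grip_width: 94.1
grasp_force: 0.0
```

```bash
python3 -c "
from h import *
c,st=wfind('chuck_37_disc',49)
plan(456.7,-113.5,126,1.752)"
```

```text
chuck_37_disc 0.82 [251. 195.] [635.9   3.1  49. ] 23.8
chuck_37_disc 0.72 [252. 198.] [6.369e+02 3.000e-01 4.900e+01] pt
9.1 tcp [632.3   3.3 126.9] psi 1.751 w 94.0 F [ 0.   0.4 -0.2] -> [-0.334 -0.774  0.005] [-0.001 -0.    -0.001]
```

drive_tool([
  [1,-0.08,-0.19,0,0,0,0],
  [1,-0.17,-0.39,0,0,0,0],
  [1,-0.25,-0.58,0,0,0,0],
  [1,-0.334,-0.774,0,0,0,0],
  [1,-0.334,-0.774,0,0,0,0],
  [1,-0.334,-0.774,0,0,0,0],
  [1,-0.334,-0.774,0,0,0,0],
  [1,-0.334,-0.774,0,0,0,0],
])

```text
clock: 10.1
tool_pos: [458.6, -113.1, 127.9]
ee_rot: [-0.0, 0.64, 0.768, -0.0]
force: [-0.4, 0.2, -0.2]
grip_width: 94.0
grasp_force: 0.0
```

```bash
python3 -c "
from h import *
c,st=wfind('chuck_55_disc',27)
plan(456.7,-113.5,5.5,1.752)"
```

```text
chuck_55_disc 0.61 [251. 190.] [ 458.2 -113.1   27. ] 32.3
chuck_55_disc 0.79 [252. 193.] [ 459.2 -115.5   27. ] pt
chuck_55_disc 0.7 [501.  94.] [649.    5.4  27. ] pt
10.25 tcp [ 458.3 -113.3  128. ] psi 1.752 w 94.3 F [ 0.4 -0.3 -0.3] -> [ 0.    -0.006  0.49 ] [-0. -0. -0.]
```

drive_tool([
  [1,0,-0.006,0.18,0,0,0],
  [1,0,-0.006,0.36,0,0,0],
  [1,0,-0.006,0.46,0,0,0],
  [1,0,-0.006,0.49,0,0,0],
  [-1,0,-0.006,0.49,0,0,0],
  [-1,0,-0.006,0.49,0,0,0],
  [-1,0,-0.006,0.49,0,0,0],
  [-1,0,-0.006,0.49,0,0,0],
])

```text
clock: 11.25
tool_pos: [456.8, -114.1, 6.4]
ee_rot: [0.001, 0.641, 0.768, 0.0]
force: [-0.0, 0.6, 1.1]
grip_width: 57.4
grasp_force: 0.0
```

drive_tool([
  [-1,0,0,0,0,0,0],
  [-1,0,0,0,0,0,0],
  [-1,0,0,-0.1,0,0,0],
  [-1,0,0,-0.25,0,0,0],
  [-1,0,0,-0.4,0,0,0],
  [-1,0,0,-0.4,0,0,0],
  [-1,0,0,-0.4,0,0,0],
  [-1,0,0,-0.4,0,0,0],
])

```text
clock: 12.25
tool_pos: [455.1, -113.4, 104.1]
ee_rot: [-0.002, 0.641, 0.768, -0.001]
force: [0.0, -0.3, -1.6]
grip_width: 55.0
grasp_force: 15.0
```

```bash
python3 -c "
from h import *
plan(657,-129,105,1.752)"
```

```text
12.25 tcp [ 455.1 -113.4  104.1] psi 1.751 w 55.0 F [ 0.  -0.3 -1.6] -> [-0.206  0.783 -0.006] [-0.001 -0.001 -0.001]
```

drive_tool([
  [-1,-0.05,0.18,0,0,0,0],
  [-1,-0.1,0.38,0,0,0,0],
  [-1,-0.15,0.58,0,0,0,0],
  [-1,-0.19,0.72,0,0,0,0],
  [-1,-0.206,0.783,0,0,0,0],
  [-1,-0.206,0.783,0,0,0,0],
  [-1,-0.206,0.783,0,0,0,0],
  [-1,-0.206,0.783,0,0,0,0],
])

```text
clock: 13.25
tool_pos: [657.0, -129.4, 105.5]
ee_rot: [-0.0, 0.641, 0.768, -0.0]
force: [-0.5, -0.2, -1.8]
grip_width: 54.7
grasp_force: 15.0
```

```bash
python3 -c "
from h import *
plan(657,-129,28.9,1.752)"
```

```text
13.25 tcp [ 657.  -129.4  105.5] psi 1.751 w 54.7 F [-0.5 -0.2 -1.8] -> [0.001 0.001 0.307] [-0.001 -0.    -0.001]
```

drive_tool([
  [-1,0,0,0.1,0,0,0],
  [-1,0,0,0.2,0,0,0],
  [-1,0,0,0.27,0,0,0],
  [-1,0,0,0.3,0,0,0],
  [-1,0,0,0.307,0,0,0],
  [-1,0,0,0.307,0,0,0],
  [-1,0,0,0.307,0,0,0],
  [-1,0,0,0.307,0,0,0],
])

```text
clock: 14.25
tool_pos: [658.5, -129.6, 29.5]
ee_rot: [0.001, 0.641, 0.768, 0.0]
force: [-0.7, -0.1, -2.0]
grip_width: 54.5
grasp_force: 15.0
```

drive_tool([
  [0.2,0,0,0,0,0,0],
  [0.5,0,0,0,0,0,0],
  [0.8,0,0,0,0,0,0],
  [1,0,0,0,0,0,0],
  [1,0,0,-0.1,0,0,0],
  [1,0,0,-0.25,0,0,0],
  [1,0,0,-0.4,0,0,0],
  [1,0,0,-0.4,0,0,0],
])

```text
clock: 15.25
tool_pos: [660.5, -130.2, 132.6]
ee_rot: [0.003, 0.641, 0.768, 0.001]
force: [-0.2, 0.1, -1.4]
grip_width: 93.9
grasp_force: 0.0
```

```bash
python3 -c "
from h import *
c,st=wfind('chuck_55_disc',49)
save(c,'w3.png',1)
plan(448.7,90,126,1.752)"
```

```text
chuck_55_disc 0.68 [251. 192.] [ 660.5 -128.3   49. ] 34.2
chuck_55_disc 0.84 [249. 193.] [ 659. -129.   49.] pt
15.4 tcp [ 657.2 -129.2  127.6] psi 1.751 w 94.0 F [-1.  -0.5 -0.5] -> [ 1.012 -0.663  0.009] [-0.001 -0.001 -0.001]
```

View pics/w3.png

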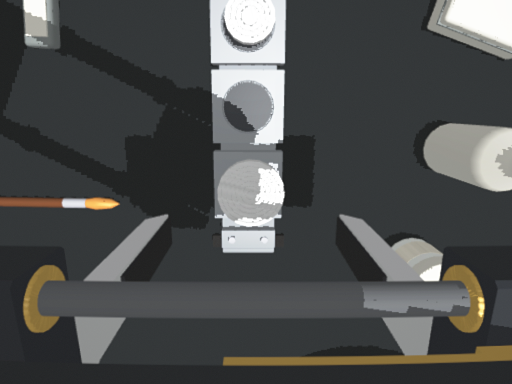

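The 55 mm chuck is at (251,192) and sits centred in seat a. The 37 mm chuck at (250,17) is seated in c, and the empty recess of b is at (248,107).

drive_tool([
  [1,0.17,-0.11,0,0,0,0],
  [1,0.36,-0.24,0,0,0,0],
  [1,0.55,-0.36,0,0,0,0],
  [1,0.74,-0.48,0,0,0,0],
  [1,0.92,-0.61,0,0,0,0],
  [1,1,-0.663,0,0,0,0],
  [1,1,-0.663,0,0,0,0],
  [1,1,-0.663,0,0,0,0],
])

```text
clock: 16.4
tool_pos: [451.0, 86.2, 128.4]
ee_rot: [0.0, 0.641, 0.768, -0.0]
force: [0.1, 0.2, -0.2]
grip_width: 94.2
grasp_force: 0.0
```

```bash
python3 -c "
from h import *
c,st=wfind('chuck_28_disc',27)
plan(448.7,90,5.5,1.752)"
```

```text
chuck_28_disc 0.64 [251. 185.] [450.  90.  27.] 16.8
chuck_28_disc 0.77 [255. 184.] [452.9  91.7  27. ] pt
16.55 tcp [451.3  86.  128.6] psi 1.75 w 94.2 F [0.8 0.2 0.4] -> [ 0.018 -0.007  0.492] [-0.     0.    -0.001]
```

drive_tool([
  [1,0.016,-0.005,0.15,0,0,0],
  [0.5,0.016,-0.005,0.36,0,0,0],
  [0.3,0.016,-0.005,0.46,0,0,0],
  [0.2,0.016,-0.005,0.492,0,0,0],
  [-1,0.016,-0.005,0.492,0,0,0],
  [-1,0.016,-0.005,0.492,0,0,0],
  [-1,0.016,-0.005,0.492,0,0,0],
  [-1,0.016,-0.005,0.492,0,0,0],
])

```text
clock: 17.55
tool_pos: [448.9, 90.5, 6.6]
ee_rot: [0.001, 0.641, 0.768, 0.0]
force: [0.7, 0.3, 2.3]
grip_width: 27.4
grasp_force: 14.2
```

drive_tool([
  [-1,0,0,0,0,0,0],
  [-1,0,0,0,0,0,0],
  [-1,0,0,0,0,0,0],
  [-1,0,0,-0.1,0,0,0],
  [-1,0,0,-0.25,0,0,0],
  [-1,0,0,-0.4,0,0,0],
  [-1,0,0,-0.4,0,0,0],
  [-1,0,0,-0.4,0,0,0],
])

```text
clock: 18.55
tool_pos: [447.5, 90.4, 105.2]
ee_rot: [-0.001, 0.641, 0.768, -0.001]
force: [-1.3, 0.2, -0.5]
grip_width: 27.3
grasp_force: 15.0
```

```bash
python3 -c "
from h import *
plan(621.3,67.5,105,1.752)"
```

```text
18.55 tcp [447.5  90.4 105.2] psi 1.751 w 27.3 F [-1.3  0.2 -0.5] -> [-0.215  0.668 -0.   ] [-0.001 -0.    -0.001]
```

drive_tool([
  [-1,-0.06,0.19,0,0,0,0],
  [-1,-0.12,0.39,0,0,0,0],
  [-1,-0.18,0.55,0,0,0,0],
  [-1,-0.215,0.668,0,0,0,0],
  [-1,-0.215,0.668,0,0,0,0],
  [-1,-0.215,0.668,0,0,0,0],
  [-1,-0.215,0.668,0,0,0,0],
  [-1,-0.215,0.668,0,0,0,0],
])

```text
clock: 19.55
tool_pos: [621.4, 67.7, 106.2]
ee_rot: [-0.0, 0.641, 0.768, -0.0]
force: [-0.2, -0.2, 0.1]
grip_width: 27.5
grasp_force: 15.0
```

```bash
python3 -c "
from h import *
plan(621.3,67.5,28.9,1.752)"
```

```text
19.55 tcp [621.4  67.7 106.2] psi 1.751 w 27.5 F [-0.2 -0.2  0.1] -> [-0.001 -0.     0.309] [-0. -0. -0.]
```

drive_tool([
  [-1,0,0,0.1,0,0,0],
  [-1,0,0,0.2,0,0,0],
  [-1,0,0,0.27,0,0,0],
  [-1,0,0,0.3,0,0,0],
  [-1,0,0,0.309,0,0,0],
  [-1,0,0,0.309,0,0,0],
  [-1,0,0,0.309,0,0,0],
  [-1,0,0,0.309,0,0,0],
])

```text
clock: 20.55
tool_pos: [622.7, 67.5, 29.2]
ee_rot: [0.0, 0.641, 0.768, 0.0]
force: [-0.2, -0.2, -0.0]
grip_width: 27.4
grasp_force: 15.0
```

drive_tool([
  [-0.2,0,0,0,0,0,0],
  [0.2,0,0,0,0,0,0],
  [0.5,0,0,0,0,0,0],
  [1,0,0,0,0,0,0],
  [1,0,0,-0.1,0,0,0],
  [1,0,0,-0.25,0,0,0],
  [1,0,0,-0.4,0,0,0],
  [1,0,0,-0.4,0,0,0],
])

```text
clock: 21.55
tool_pos: [624.7, 67.5, 132.0]
ee_rot: [0.003, 0.641, 0.768, 0.002]
force: [0.8, -0.0, -0.4]
grip_width: 93.7
grasp_force: 0.0
```

```bash
python3 -c "
from h import *
c,st=wfind('chuck_28_disc',49)
save(c,'w4.png',1)
plan(488,303,150,3.12)"
```

```text
chuck_28_disc 0.56 [251. 195.] [624.9  67.9  49. ] 18.4
chuck_28_disc 0.92 [253. 196.] [626.5  67.4  49. ] pt
21.7 tcp [621.3  67.5 127.4] psi 1.751 w 94.0 F [-0.4  0.1 -0.7] -> [ 1.022 -0.356 -0.089] [-0.001 -0.001 -0.685]
```

View pics/w4.png

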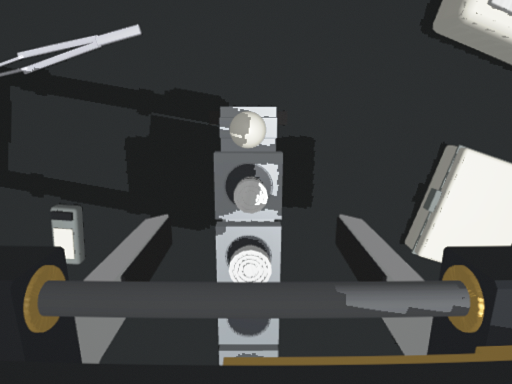

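The 28 mm chuck is in seat d beside the knob, at (250,195). Now to the stage.

drive_tool([
  [1,0.1,-0.05,-0.09,0,0,-0.08],
  [1,0.25,-0.1,-0.09,0,0,-0.17],
  [1,0.4,-0.15,-0.09,0,0,-0.26],
  [1,0.55,-0.2,-0.09,0,0,-0.35],
  [1,0.7,-0.25,-0.09,0,0,-0.44],
  [1,0.85,-0.3,-0.09,0,0,-0.53],
  [1,0.96,-0.34,-0.09,0,0,-0.61],
  [1,1,-0.356,-0.09,0,0,-0.685],
])

```text
clock: 22.7
tool_pos: [487.7, 298.5, 149.1]
ee_rot: [-0.002, 0.007, 1.0, -0.001]
force: [0.7, -0.1, 0.4]
grip_width: 93.8
grasp_force: 0.0
```

```bash
python3 -c "
from h import *
c,st=wfind('chuck_46_disc',43)
save(c,'w5.png',1.2)
plan(488,303,150,3.12)"
```

```text
chuck_46_disc 0.87 [288.  44.] [370.3 329.2  43. ] 29.0
chuck_46_disc 0.87 [385. 177.] [480.7 415.9  43. ] 25.5
chuck_46_disc 0.84 [261. 190.] [490.7 306.2  43. ] 26.1
chuck_46_disc 0.77 [383. 180.] [483.6 413.9  43. ] pt
chuck_46_disc 0.66 [262. 189.] [490.2 307.1  43. ] pt
chuck_46_disc 0.56 [289.  44.] [370.1 329.9  43. ] pt
22.85 tcp [488.9 297.5 149.5] psi 3.12 w 94.0 F [ 0.2 -0.5 -0.8] -> [ 0.004  0.022 -0.002] [-0.001 -0.001 -0.   ]
```

View pics/w5.png

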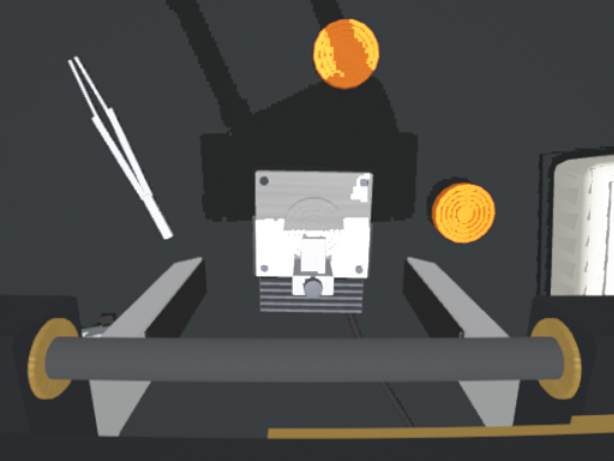

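The wrist view shows the stage with the 46 mm chuck at (313,228)/1.2, the claw pointing at it from below, and the decoys clear of the fingers. I descend and grip across y.

drive_tool([
  [1,0,0.028,0.15,0,0,0],
  [1,0,0.028,0.32,0,0,0],
  [1,0,0.028,0.45,0,0,0],
  [1,0,0.028,0.5,0,0,0],
  [0.5,0,0.028,0.51,0,0,0],
  [-1,0,0.028,0.51,0,0,0],
  [-1,0,0.028,0.51,0,0,0],
  [-1,0,0.028,0.51,0,0,0],
])

```text
clock: 23.85
tool_pos: [490.7, 304.8, 24.6]
ee_rot: [0.001, 0.01, 1.0, 0.0]
force: [0.4, 0.9, 0.6]
grip_width: 57.6
grasp_force: 0.0
```

drive_tool([
  [-1,0,0,0,0,0,0],
  [-1,0,0,0,0,0,0],
  [-1,0,0,0,0,0,0],
  [-1,0,0,0,0,0,0],
  [-1,0,0,0,0,0,0],
  [-1,0,0,0,0,0,0],
  [-1,0,0,0,0,0,0],
  [-1,0,0,0,0,0,0],
])

```text
clock: 24.85
tool_pos: [490.3, 304.7, 24.1]
ee_rot: [0.0, 0.01, 1.0, 0.0]
force: [-0.9, -0.1, 4.9]
grip_width: 45.8
grasp_force: 15.0
```

```bash
python3 -c "
from h import *
plan(456,305,22,3.12)"
```

```text
24.85 tcp [490.3 304.7  24.1] psi 3.121 w 45.8 F [-0.9 -0.1  4.9] -> [ 0.137 -0.001  0.008] [0. 0. 0.]
```

drive_tool([
  [-1,0.02,0,0,0,0,0],
  [-1,0.045,0,0,0,0,0],
  [-1,0.07,0,0,0,0,0],
  [-1,0.1,0,0,0,0,0],
  [-1,0.125,0,0,0,0,0],
  [-1,0.138,0,0,0,0,0],
  [-1,0.138,0,0,0,0,0],
  [-1,0.138,0,0,0,0,0],
])

```text
clock: 25.85
tool_pos: [455.3, 305.4, 23.9]
ee_rot: [-0.0, 0.01, 1.0, 0.0]
force: [2.4, 1.2, 6.6]
grip_width: 45.6
grasp_force: 15.0
```

```bash
python3 -c "
from h import *
c,st=wfind('chuck_46_disc',45); wfind('freezing_stage',16)
save(c,'w6.png',1.2)
plan(456,305,124,3.12)"
```

```text
chuck_46_disc 0.75 [254. 239.] [454.4 306.7  45. ] 45.0
chuck_46_disc 0.73 [298.  62.] [369.2 328.9  45. ] 48.1
chuck_46_disc 0.58 [453. 260.] [468.4 411.6  45. ] 39.2
chuck_46_disc 0.97 [449. 269.] [473.9 410.1  45. ] pt
chuck_46_disc 0.91 [296.  61.] [369.  327.9  45. ] pt
chuck_46_disc 0.75 [254. 238.] [453.7 307.   45. ] pt
freezing_stage 0.9 [254. 337.] [534.5 305.4  16. ] 70.0
26.15 tcp [455.4 305.4  23.9] psi 3.121 w 45.4 F [0.9 0.1 6.9] -> [-0.003 -0.001 -0.4  ] [ 0. -0.  0.]
```

View pics/w6.png

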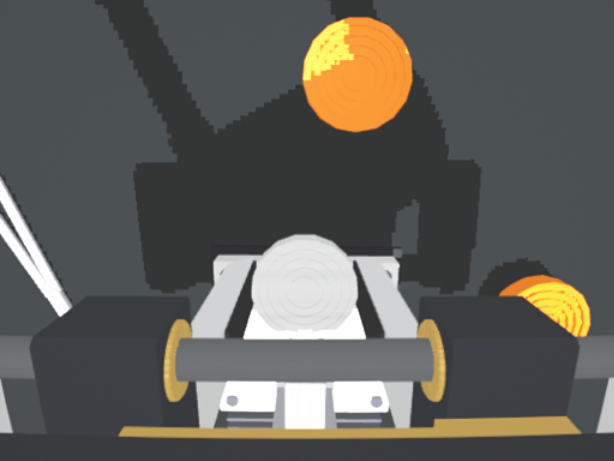

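The chuck was held and slid 35 mm; its disc at (305,285) is clear of the claw. Lift it.

drive_tool([
  [-1,0,0,-0.05,0,0,0],
  [-1,0,0,-0.15,0,0,0],
  [-1,0,0,-0.3,0,0,0],
  [-1,0,0,-0.42,0,0,0],
  [-1,0,0,-0.42,0,0,0],
  [-1,0,0,-0.42,0,0,0],
  [-1,0,0,-0.42,0,0,0],
  [-1,0,0,-0.42,0,0,0],
])

```text
clock: 27.15
tool_pos: [454.9, 304.9, 127.5]
ee_rot: [-0.001, 0.01, 1.0, -0.001]
force: [0.3, 0.1, -0.9]
grip_width: 46.1
grasp_force: 15.0
```

```bash
python3 -c "
from h import *
plan(540,90,128,1.752)"
```

```text
27.15 tcp [454.9 304.9 127.5] psi 3.121 w 46.1 F [ 0.3  0.1 -0.9] -> [-0.358 -0.852 -0.002] [-0.001 -0.001  0.684]
```

drive_tool([
  [-1,-0.04,-0.1,0,0,0,0.08],
  [-1,-0.08,-0.2,0,0,0,0.17],
  [-1,-0.13,-0.32,0,0,0,0.26],
  [-1,-0.18,-0.44,0,0,0,0.35],
  [-1,-0.23,-0.56,0,0,0,0.44],
  [-1,-0.28,-0.68,0,0,0,0.53],
  [-1,-0.33,-0.79,0,0,0,0.61],
  [-1,-0.358,-0.852,0,0,0,0.684],
])

```text
clock: 28.15
tool_pos: [541.0, 89.0, 128.0]
ee_rot: [-0.0, 0.642, 0.766, -0.0]
force: [-0.0, -0.5, -0.9]
grip_width: 45.4
grasp_force: 15.0
```

drive_tool([
  [-1,0,0,0,0,0,0],
  [-1,0,0,0,0,0,0],
  [-1,-0.15,0.05,0,0,0,0],
  [-1,-0.3,0.1,0,0,0,0],
  [-1,-0.45,0.17,0,0,0,0],
  [-1,-0.6,0.22,0,0,0,0],
  [-1,-0.6,0.22,0,0,0,0],
  [-1,-0.6,0.22,0,0,0,0],
])

```text
clock: 29.15
tool_pos: [621.1, -45.8, 128.3]
ee_rot: [-0.001, 0.639, 0.769, -0.0]
force: [0.4, -0.4, -0.0]
grip_width: 45.5
grasp_force: 15.0
```

```bash
python3 -c "
from h import *
plan(644.7,-63.3,128,1.752)"
```

```text
29.15 tcp [621.1 -45.8 128.3] psi 1.754 w 45.5 F [ 0.4 -0.4 -0. ] -> [-0.086  0.08   0.001] [-0.001 -0.001  0.001]
```

drive_tool([
  [-1,-0.088,0.08,0,0,0,0],
  [-1,-0.088,0.08,0,0,0,0],
  [-1,-0.088,0.08,0,0,0,0],
  [-1,-0.088,0.08,0,0,0,0],
  [-1,-0.088,0.08,0.08,0,0,0],
  [-1,-0.088,0.08,0.16,0,0,0],
  [-1,-0.088,0.08,0.2,0,0,0],
  [-1,-0.088,0.08,0.2,0,0,0],
])

```text
clock: 30.15
tool_pos: [644.9, -64.8, 78.2]
ee_rot: [-0.001, 0.64, 0.769, -0.0]
force: [-0.2, -0.2, -1.3]
grip_width: 45.4
grasp_force: 15.0
```

```bash
python3 -c "
from h import *
plan(644.7,-64,31,1.752)"
```

```text
30.15 tcp [644.9 -64.8  78.2] psi 1.753 w 45.4 F [-0.2 -0.2 -1.3] -> [0.003 0.    0.189] [-0.001 -0.     0.001]
```

drive_tool([
  [-1,0.003,0,0.08,0,0,0],
  [-1,0.003,0,0.15,0,0,0],
  [-1,0.003,0,0.18,0,0,0],
  [-1,0.003,0,0.191,0,0,0],
  [-1,0.003,0,0.191,0,0,0],
  [-1,0.003,0,0.191,0,0,0],
  [-1,0.003,0,0.191,0,0,0],
  [-1,0.003,0,0.191,0,0,0],
])

```text
clock: 31.15
tool_pos: [645.6, -64.5, 31.3]
ee_rot: [0.0, 0.64, 0.768, 0.0]
force: [0.6, 0.2, -0.4]
grip_width: 45.4
grasp_force: 15.0
```

drive_tool([
  [0.1,0,0,0,0,0,0],
  [0.4,0,0,0,0,0,0],
  [0.7,0,0,0,0,0,0],
  [1,0,0,0,0,0,0],
  [1,0,0,-0.1,0,0,0],
  [1,0,0,-0.25,0,0,0],
  [1,0,0,-0.4,0,0,0],
  [1,-0.3,0,-0.6,0,0,0],
])

```text
clock: 32.15
tool_pos: [654.7, -112.8, 167.3]
ee_rot: [-0.0, 0.638, 0.77, 0.001]
force: [0.4, -1.2, -0.6]
grip_width: 93.9
grasp_force: 0.0
```

drive_tool([
  [1,-0.2,0,-0.1,0,0,0],
  [1,-0.3,0,-0.2,0,0,0],
  [1,-0.3,0,-0.3,0,0,0],
  [1,-0.3,0,-0.3,0,0,0],
  [1,-0.3,0,-0.3,0,0,0],
  [1,-0.3,0,-0.3,0,0,0],
  [1,-0.3,0,-0.3,0,0,0],
  [1,-0.3,0,-0.3,0,0,0],
])

```text
clock: 33.15
tool_pos: [668.3, -189.0, 240.1]
ee_rot: [-0.0, 0.64, 0.769, -0.0]
force: [0.1, -0.1, -0.7]
grip_width: 94.2
grasp_force: 0.0
```

```bash
python3 -c "
from h import *
c,st=wfind('seat_c',24); save(c,'w7.png',1.4)
for k in ['28','37','46','55']:
  for d in nets.tip_of('chuck_%s_disc'%k,c)[:3]: print(k,round(d['p'],2),np.round(d['centre']),at_z(c,*d['centre'],44,st).round(1),at_depth(c,*d['centre'],st).round(1))
plan(0,0,0,1.752)"
```

```text
seat_c 0.94 [252.  54.] [645.4 -60.9  24. ] 37.5
seat_c 0.83 [252. 115.] [ 657.6 -127.6   24. ] 35.0
seat_c 0.72 [253.  10.] [637.8 -16.5  24. ] 29.0
46 0.57 [256.  52.] [649.3 -61.7  44. ] [649.4 -62.4  48.4]
55 0.96 [254. 119.] [ 660.6 -131.1   44. ] [ 660.5 -131.    49.9]
33.5 tcp [ 668.5 -189.3  240.7] psi 1.753 w 94.3 F [0.2 0.1 0.1] -> [ 1.229 -2.493  0.962] [0. 0. 0.]
```

View pics/w7.png

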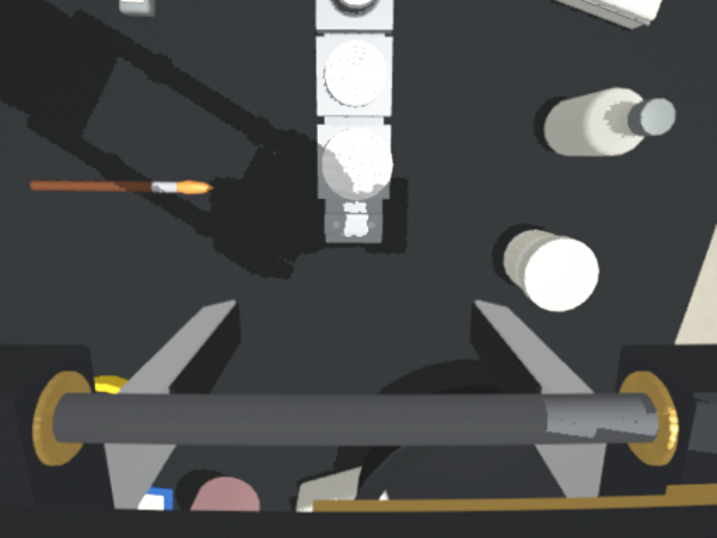

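The 46 mm chuck at (355,73) and the 55 mm chuck at (357,163) are centred in their seats to about 4 mm. One last check with the top camera: disc heights and tilt.

```bash
python3 -c "
from h import *
c=eyes.read_camera('top'); 
T=c2w(c); v,u=np.mgrid[100:150,240:370]; P=np.array([at_depth(c,a,b) for a,b in zip(u.ravel(),v.ravel())])
for n,x,y,r in [('28d',621,67,14),('37c',633,2,18.5),('46b',645,-63,23),('55a',657,-129.5,27.5)]:
  m=(np.hypot(P[:,0]-x,P[:,1]-y)<r+8)&(P[:,2]>40)&(P[:,2]<58); Q=P[m]; A=np.c_[Q[:,:2]-Q[:,:2].mean(0),np.ones(len(Q))]; print(n,m.sum(),Q.mean(0).round(1),np.linalg.lstsq(A,Q[:,2],rcond=None)[0].round(3))
cv2.imwrite('pics/end.png',cv2.resize(c['img'][95:155,225:385,::-1],None,fx=5,fy=5,interpolation=cv2.INTER_CUBIC))"
```

```text
28d 110 [621.2  65.4  49.2] [ 4.30e-02 -3.00e-02  4.92e+01]
37c 191 [632.4   1.5  48.4] [ 3.1000e-02 -3.0000e-03  4.8442e+01]
46b 301 [643.6 -64.2  49. ] [ 1.4000e-02 -2.0000e-02  4.9042e+01]
55a 403 [ 657.  -130.    49.1] [-0.0000e+00 -7.0000e-03  4.9087e+01]
```

View pics/end.png

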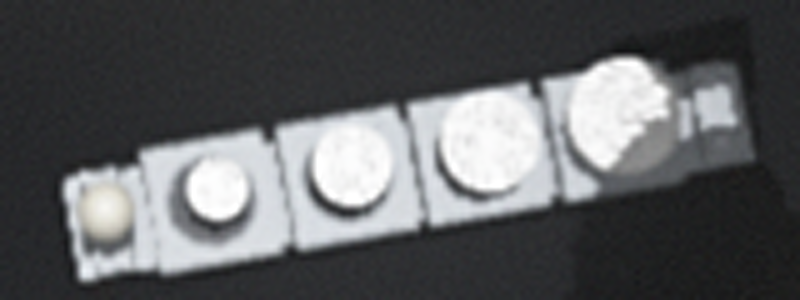

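All four chucks are in order from the knob at (105,213), standing level with disc tops at about z = 49 mm, which means the stems are on the recess floors.

```bash
python3 -c "
from h import *
print(manip.finish_job())"
```

```text
the job is handed in; nothing more can be done
None
```

The job is handed in: all four chucks stand upright in the rack in order of disc size, 28 mm beside the knob through 55 mm at the far end, and the last camera check showed each centred to within about 4 mm and seated on its recess floor; the hand-in call did not return a verdict.

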